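# Roll the canister up into its holder and bolt it in

## Task

On the sloping holder in the middle of the mat, push the metal canister up the ramp with your fingertips until it drops into the slot at the end stop, keeping your fingers on it all the way so that it never rolls back or runs free. Then push the upright knob of the sliding bolt fully in, so that the bolt lies behind the canister. Do not grip or lift the canister, keep it on the ramp, and leave the other things on the bench alone.

Things in the scene. Friction and masses are not known exactly. Their poses are not given: they have to be found in the camera images.
- canister: polished, slippery steel cylinder (friction about 0.2) with two grey bands, 64 mm in diameter, 52 mm long, about 0.35 kg, lying across the ramp. Origin at its middle, on its axis; its own x is the cylinder's axis (y and z turn as it rolls). It starts sunk in the ramp's lower slot, its axis 31 mm above the ramp's surface.
- deck: the holder's fixed aluminium ramp, sloping 0.12 rad. Origin on its surface, on the centre line, 40 mm above the bench; +y points up the slope along the surface, z square to it, x level across to the right looking uphill (the bolt is at -x). The surface runs from y = -165 mm (open foot) to +119 mm. Rails at x = +-29 to 33 mm are 12 mm high. Between its slots the canister rolls back freely.
- lower_slot (a point): middle of the 18 mm wide slot across the ramp where the canister starts, on the surface at y = -75 mm of the ramp's frame. In a slot the canister sinks 1.3 mm and stays when let go; pushing it over the slot's edge takes about 2 to 6 N.
- seat (a point): middle of the upper 18 mm wide slot across the ramp, on the surface at y = +85 mm of the ramp's frame. The seated canister's axis is 31 mm above this point, square to the ramp. An upright end-stop plate, 46 mm high, has its face 33 mm farther up, 1 mm from the seated canister.
- bolt (a joint): travel of the sliding bolt, m: starts between 0 and 0.008 (drawn back); 0.051 is fully in (its end). It slides along the ramp's +x at y = +39 mm, z = +30 mm of its frame, in a fixed guide block (x = -58 to -36, y = +25 to +53, top z = +40 mm). About 2 N of friction: it stays where left. 12 mm square; its tip is at x = -40 mm + travel. In, it clears the seated canister by 8 mm.
- bolt_knob (a point): middle of the bolt's upright steel knob: round, 18 mm in diameter, 30 mm tall, from z = 26 to 56 mm of the ramp's frame. In that frame it is at x = -118 mm + travel, y = +39 mm, z = +41 mm. Push it towards the ramp (+x of the ramp) from its outer side.
- squat_bottle: squat white plastic bottle, 44 mm across, 85 mm tall, upright on the far side of the holder; not part of the job. Origin at its underside.
- small_reel: small empty grey reel standing on its flange, 56 mm across, 40 mm tall, on the far side of the holder; not part of the job. Origin at its underside.
- polish_puck: steel polishing puck with a knob, 48 mm across, 22 mm tall, on the robot's side of the ramp's foot; not part of the job. Origin at its underside.
- tall_bottle: tall white plastic bottle, 48 mm across, 130 mm tall, at the right; not part of the job. Origin at its underside.
- duster_can: blue air-duster can, 66 mm across, 200 mm tall, at the right; not part of the job. Origin at its underside.
- cleaver: black fibre cleaver, 75 x 55 mm, 52 mm tall, at the left; not part of the job. Origin at its underside.
- stripper: hand stripper with yellow handles lying flat, about 145 mm long, 12 mm tall, at the left; not part of the job. Origin at its underside.
Not all that is in view belongs to the job. What is shaped like the canister but brown or red is not meant.

How it is judged (in metres and radians):
On the way, in this order (a step that is already met when the one before it is completed fails the run):
1. the canister lies in the seat at the end stop, the bolt not yet pushed in (y of canister in the frame of deck between 0.081 and 0.09 m and z of canister in the frame of deck below 0.0325 m and linear speed of canister below 0.02 m/s and value of joint bolt below 0.02 m), for 0.2 s.
2. the bolt is pushed in behind it (value of joint bolt above 0.047 m), for 0.2 s.
At the end, for the whole second after the job is handed in: The canister rests in the seat (origin within 4 mm below to 5 mm above y = +85 mm along the ramp, no more than 32.5 mm above its surface), still (under 20 mm/s) and square across the ramp within 0.15 rad, with the bolt at least 47 mm in (y of canister in the frame of deck between 0.081 and 0.09 m and z of canister in the frame of deck below 0.0325 m and linear speed of canister below 0.02 m/s and value of joint bolt above 0.047 m and angle between the x axis of canister and the x axis of deck, either way round below 0.15 rad); the robot touches nothing.
It fails at once if the canister runs free: between the slots, faster than 0.15 m/s with no finger on it (y of canister in the frame of deck between -0.061 and 0.069 m and linear speed of canister above 0.15 m/s and contact force between canister and the fingers below 0.01 N and contact force between canister and the arm below 0.01 N).
It fails at once if the canister rolls back down past its starting slot (y of canister in the frame of deck below -0.09 m).
It fails at once if the canister is lifted off the ramp (more than 8 mm) or leaves the track sideways (more than 12 mm) (z of canister in the frame of deck above 0.04 m or x of canister in the frame of deck above 0.012 m or x of canister in the frame of deck below -0.012 m).
It fails at once if the bolt is pushed in before the canister is seated (value of joint bolt above 0.025 m and y of canister in the frame of deck below 0.075 m).
It fails at once if another thing on the bench is moved by more than 20 mm or tipped (distance of any of squat_bottle, small_reel, polish_puck, tall_bottle, duster_can, cleaver, stripper from where it was at the start of the episode above 0.02 m or angle between any of squat_bottle, small_reel, polish_puck, tall_bottle, duster_can, cleaver, stripper's own z axis and vertical above 0.4 rad).
It also fails if it takes over 53 s, if anything falls off the work surface, if the arm or the gripper's body presses on something with over 40 N, if the wrist force passes 120 N, or if a joint passes its speed limit or range.

## Robot

A 6-joint arm with a two-finger parallel gripper is mounted at the origin on the work surface. World frame = base frame: x ahead of the robot, y to its left, z up, the work surface at z = 0. Lengths are in mm, angles in degrees, forces in N, time in s.
With the tool pointing down it reaches from about 300 to 850 mm from the base axis. Payload 4.2 kg.
Tool frame: the origin (TCP) lies midway between the tips of the shut fingers; the grasp point (between the pads) lies 19 mm behind it; z points along the fingers, x is the direction in which the jaws open and shut, and the axes are right-handed (so a half turn about z gives the same grasp; the last joint's range is limited). The gripper opens to 91 mm and grips with 3 to 60 N. Pads are 32 mm wide; open, the fingers measure 118 mm over their backs; the gripper's body (76 mm by 178 mm) begins 60 mm behind the grasp point.
Start: joints at [70.302, 18.312, 89.639, -0, 72.044, -1.146], TCP at [182.951, 545.135, 213.976] pointing down, gripper open.
Joint ranges: [-177.97, 177.97], [-48.28, 115.42], [12.27, 149.76], [-77.06, 257.06], [2.81, 150.46], [-146.56, 146.56]. Speed limits (degrees/s): [147.25, 147.25, 180, 180, 180, 180].

## Interface

Orientations are given as [roll, pitch, yaw] about the fixed x, y, z axes, in that order (R = Rz(yaw) Ry(pitch) Rx(roll)).
In Python, from workcell import env gives the robot as it stands. The module is installed in compiled form; this text tells all that it offers.
- The arm moves only by the tool drive_tool, never from a script. Its argument "series" is a list of rows, each a list of 3 entries, a list of its own where there are three numbers: the closure, from 0 (fully open) to 1 (shut), then the shift along the tool's x, y, z in mm, then the turn, a rotation vector about the tool's x, y, z in rad. In form: [[gripper, [dx, dy, dz], [rx, ry, rz]], ...]. A call has exactly 5 rows; each row is the pose to reach, as a shift and turn from the pose commanded when the call began, along the tool's axes at that moment; what a row does not reach only later rows make up. A row lasts 1/10 s, in which the tool goes at most 50 mm and 8.59 degrees, less where a joint would pass 70% of its speed; a pose out of reach is approached as far as the arm can. A call with a gripper value outside its range is refused whole. The fingers move at their own pace and stop on an object; "squeeze" is the grip in N (left out, the last holds). Time passes only in rows, so rows that repeat a pose let the fingers close, or fill a call up. It gives the time, the measured TCP pose, the force and the opening at its end, in the units of the state.
- env.state(): the state, without advancing time (a new reading comes with each control period).
- env.grab_frame(name): name is "scene" or "top" or "wrist"; returns a dict with "image" (384x512x3 uint8, red, green, blue), "K" (3x3 intrinsics, pixels), "origin" and "orientation" of the camera in the world. Camera axes: x right, y down, z forward; pixel columns grow to the right and rows downward; lengths in mm; the calibration is good to about 2 mm. The wrist camera is an equidistant fisheye: a pixel r from the principal point sees the ray r / f radians off the axis. A picture is of the moment at which its call begins. There is no depth.
- env.job_done(): hands the job in, once; it reports no verdict.
The state is a dict: "time_s": time; "qpos": joint angles; "qvel": joint speeds; "effort": joint torques, N m; "ee_pos": TCP position; "ee_rot": TCP orientation; "force": force on the tool from outside, world axes, zero at the start; "torque": the same for the moment, N m; "gripper_width": finger opening in mm.
Only numpy, scipy, OpenCV 4.12 (cv2) and the standard library are available. Lean on these libraries where they do the work, as an engineer would, in place of code of your own. Each camera call takes 0.05 s, during which the arm holds its last target.

## Working session

There is one attempt and no reset: what is moved stays moved. The work goes in short steps, Python scripts to look and compute and a tool call to move; the robot and the scene stay as the last step left them, time stands still between calls to the robot, and variables do not carry over. Pictures are saved under pics/ and viewed, and the job is handed in when it is done.

Besides the shell and the picture viewer there is one more tool, called as a command line: name --argument value ..., lists and objects as JSON in quotes. drive_tool: Moves the arm, as the interface text tells. Its arguments: {"type":"object","properties":{"series":{"type":"array","items":{"type":"array"}},"squeeze":{"type":"number"}},"required":["series"]}

```bash
mkdir -p pics; ls
cat > h.py <<'E'
import numpy as np, cv2
from workcell import env
def snap(n,f):
    d=env.grab_frame(n); cv2.imwrite('pics/'+f,d['image'][:,:,::-1]); np.save('pics/'+f[:-4]+'.npy',d,allow_pickle=True); return d
E
python3 - <<'E'
from h import *
for n in ['scene','top','wrist']:
    d=snap(n,n+'1.png'); print(n,d['K'],d['origin'],d['orientation'])
print(env.state())
E
```

```text
pics
scene [[422.9271565    0.         254.77510255]
 [  0.         422.9271565  192.91802533]
 [  0.           0.           1.        ]] [1070.79090148  597.0057461  1096.95685534] [-141.8683126    -0.63355741  137.7167239 ]
top [[359.69080768   0.         255.68309295]
 [  0.         359.69080768 193.51016659]
 [  0.           0.           1.        ]] [ 339.36083443   11.56210479 1073.63843908] [-169.03718421    1.16688229  -91.04409141]
wrist [[297.31863964   0.         253.61089635]
 [  0.         297.31863964 191.60311585]
 [  0.           0.           1.        ]] [119.84800528 565.0593864  383.43498162] [1.66205886e+02 1.07873285e-01 7.14625513e+01]
{'time_s': 0.15, 'qpos': array([ 7.03022949e+01,  1.83445119e+01,  8.96911366e+01, -1.65977061e-03,
        7.20432694e+01, -1.14728303e+00]), 'qvel': array([ 0.02687664, -0.10675635, -0.23440259, -0.05654432,  0.07118376,
        0.12811569]), 'effort': array([-3.77617043e-04, -4.12778592e+01, -2.32149696e+01,  7.25882105e-02,
        4.33092902e-02, -8.97323866e-05]), 'ee_pos': array([182.82222471, 544.75847975, 213.29519809]), 'ee_rot': array([-1.79999998e+02,  7.89336950e-02,  7.14500907e+01]), 'force': array([0.27452472, 0.43704313, 0.0883231 ]), 'torque': array([ 0.00440285,  0.03649142, -0.02861679]), 'gripper_width': 90.77667231231072}
```

View pics/scene1.png

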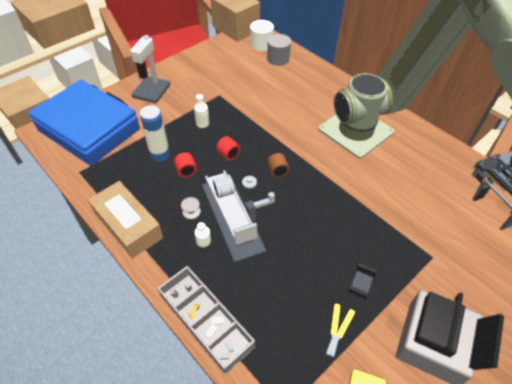

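View pics/top1.png

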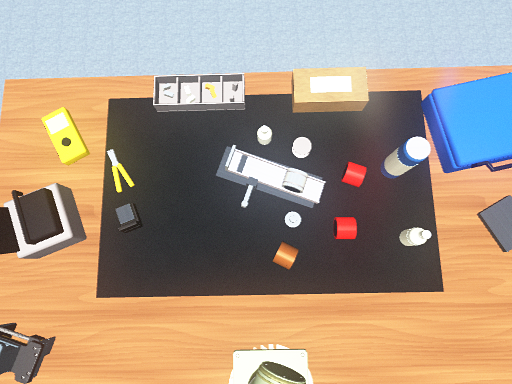

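View pics/wrist1.png

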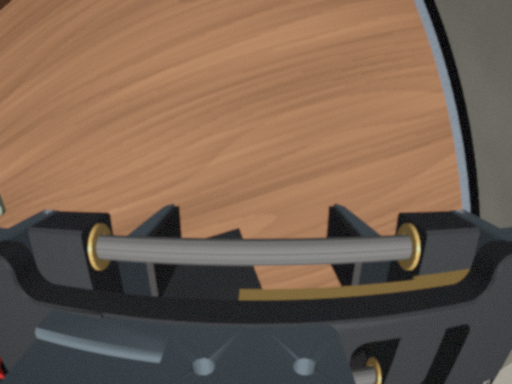

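The top view shows the holder around px (272,175). The foot is at the right (about 322,190), the end stop at the left (about 232,160), the canister at about (293,180), and the knob at about (245,203). I'll enlarge both views.

Run:
```python
from h import *
d=cv2.imread('pics/top1.png')[130:225,195:345]; cv2.imwrite('pics/top1z.png',cv2.resize(d,None,fx=5,fy=5,interpolation=cv2.INTER_CUBIC))
d=cv2.imread('pics/scene1.png')[155:265,175:305]; cv2.imwrite('pics/scene1z.png',cv2.resize(d,None,fx=5,fy=5,interpolation=cv2.INTER_CUBIC))
```

```text
(no output)
```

View pics/top1z.png

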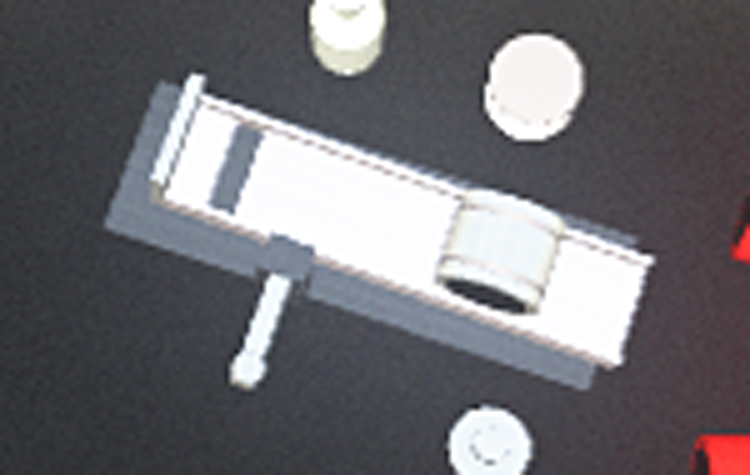

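View pics/scene1z.png

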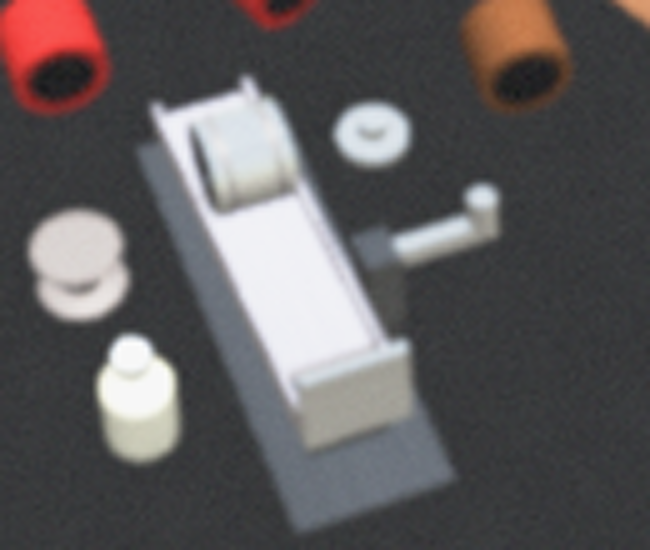

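The zoomed top view gives the foot's rail corners at about (620,362) and (652,260), the end-stop top corners at (196,76) and (158,190), the knob at (247,370), the upper slot at (235,168), and the canister at (500,250). I'll triangulate these between the two views.

```bash
cat >> h.py <<'E'
from scipy.spatial.transform import Rotation as Ro
def ray(d,p):
    K=d['K'];v=np.array([(p[0]-K[0,2])/K[0,0],(p[1]-K[1,2])/K[1,1],1.])
    R=Ro.from_euler('xyz',d['orientation'],degrees=True).as_matrix()
    v=R@v; return np.array(d['origin']),v/np.linalg.norm(v)
def proj(d,P):
    R=Ro.from_euler('xyz',d['orientation'],degrees=True).as_matrix()
    c=R.T@(np.array(P)-d['origin']); K=d['K']; return c[:2]/c[2]*K[0,0]+K[:2,2]
def tri(d1,p1,d2,p2):
    o1,v1=ray(d1,p1);o2,v2=ray(d2,p2)
    s=np.linalg.lstsq(np.c_[v1,-v2],o2-o1,rcond=None)[0]
    a=o1+s[0]*v1;b=o2+s[1]*v2; return (a+b)/2,np.linalg.norm(a-b)
def plane(d,p,z):
    o,v=ray(d,p); return o+v*(z-o[2])/v[2]
def ld(f): return np.load('pics/'+f+'.npy',allow_pickle=True).item()
E
python3 - <<'E'
from h import *
np.set_printoptions(precision=1,suppress=True)
T=ld('top1');S=ld('scene1')
tz=lambda u,v:(u/5-.4+195,v/5-.4+130); sz=lambda u,v:(u/5-.4+175,v/5-.4+155)
for n,a,b in [('foot near(-33,-165,12)',(618,366),(247,78)),('foot far',(652,260),(157,104)),
  ('stop far top',(199,76),(300,388)),('stop near top',(157,188),(408,345)),('knobtop',(247,366),(482,190)),
  ('base foot near',(590,390),None)]:
    if b: print(n,*tri(T,tz(*a),S,sz(*b)))
for n,a,z in [('slot c',(236,168),40+85*np.sin(.12)),('foot near',(618,366),32),('foot far',(652,260),32)]: print(n,plane(T,tz(*a),z))
E
```

```text
foot near(-33,-165,12) [ 510.4 -153.9   30.6] 1.045574499133569
foot far [ 571.7 -175.3   33.8] 2.4219664910636305
stop far top [670.9  87.3  95.3] 3.1517207292804867
stop near top [606.2 109.5  98. ] 1.2530479166640132
knobtop [502.2  60.1 105.7] 0.22173413943665082
slot c [630.   68.1  50.2]
foot near [ 509.8 -153.3   32. ]
foot far [ 572.9 -176.6   32. ]
```

The triangulated heights agree with the text to within a few mm. Next I'll fit the deck pose and measure the canister and knob.

```bash
cat >> h.py <<'E'
def deckR(yaw): return Ro.from_euler('xyz',[0.12,0,yaw]).as_matrix()
def fitdeck(pts):
    # pts: list (deck xyz, world xyz) ; horizontal rigid fit
    A=[];B=[]
    for p,w in pts:
        A.append((deckR(0)@np.array(p,float))[:2]);B.append(np.array(w)[:2])
    A=np.array(A);B=np.array(B);a=A.mean(0);b=B.mean(0)
    H=np.einsum('ij,ik->jk',A-a,B-b); yaw=np.arctan2(H[0,1]-H[1,0],H[0,0]+H[1,1])
    c,s=np.cos(yaw),np.sin(yaw);R=np.array([[c,-s],[s,c]]);t=b-R@a
    return yaw,np.array([t[0],t[1],40.]),(B-(A@R.T+t))
def rel(pose_p,pose_rpy,P,Rt):
    R0=Ro.from_euler('xyz',pose_rpy,degrees=True).as_matrix()
    return R0.T@(np.array(P)-pose_p), Ro.from_matrix(R0.T@Rt).as_rotvec()
E
python3 - <<'E'
from h import *
np.set_printoptions(precision=2,suppress=True)
T=ld('top1');S=ld('scene1')
tz=lambda u,v:(u/5-.4+195,v/5-.4+130)
zc=lambda y,z:40+y*np.sin(.12)+z*np.cos(.12)
L=[((-33,-165,12),tz(618,366)),((33,-165,12),tz(652,260)),((0,85,0),tz(236,168))]
pts=[(p,plane(T,u,zc(p[1],p[2]))) for p,u in L]
pts.append(((0,119,46),((670.9+606.2)/2,(87.3+109.5)/2)))
yaw,t,res=fitdeck(pts);print(np.degrees(yaw),t,res)
R=deckR(yaw)
k=plane(T,tz(247,366),100.); print('knob deck',R.T@(k-t))
for nm,p in [('can',(0,-75,31)),('knobtop0',(-118,39,56)),('stopL',(-33,118,46)),('foot',(-33,-165,12)),('seat',(0,85,0))]:
    w=R@np.array(p)+t; print(nm,w,proj(T,w),((proj(T,w)-[195,130]+.4)*5),((proj(S,w)-[175,155]+.4)*5))
# target: view pose
Rt=R@np.c_[[0,1,0],[1,0,0],[0,0,-1]]
s=env.state(); P=R@np.array([0,-140,130.])+t
print(P,*rel(s['ee_pos'],s['ee_rot'],P,Rt), Ro.from_matrix(Rt).as_euler('xyz',degrees=True))
E
```

```text
-20.5005442957931 [599.46  -9.57  40.  ] [[-0.9  -0.45]
 [ 0.32 -0.62]
 [ 0.94 -1.4 ]
 [-0.36  2.46]]
knob deck [-114.83   38.83   55.75]
can [572.08 -82.79  61.8 ] [294.11 180.28] [497.56 253.42] [242.26 158.25]
knobtop0 [500.15  61.75 100.27] [243.56 203.84] [244.78 371.21] [486.12 195.48]
stopL [607.65 106.56  99.8 ] [227.14 166.37] [162.72 183.84] [403.78 341.72]
foot [ 510.68 -152.79   32.16] [318.03 202.5 ] [617.16 364.49] [248.35  77.86]
seat [629.01  69.48  50.18] [241.33 163.52] [233.65 169.59] [333.66 370.13]
[ 545.33 -154.33  152.31] [-547.36  566.08   61.74] [-0.    0.12  0.03] [180.    -6.88  69.5 ]
```

drive_tool --series '[[1,[-34,35,0],[0,0,0]],[1,[-68,70,0],[0,0,0]],[1,[-102,105,0],[0,0,0]],[1,[-136,140,0],[0,0,0]],[1,[-170,175,0],[0,0,0]]]' --squeeze 20

```text
time_s: 0.65
ee_pos: [295.1, 326.4, 213.8]
ee_rot: [180.0, 0.0, 71.5]
force: [1.1, 0.5, 0.9]
gripper_width: 54.0
```

drive_tool --series '[[1,[-34,35,0],[0,0,0]],[1,[-68,70,0],[0,0,0]],[1,[-102,105,0],[0,0,0]],[1,[-136,140,0],[0,0,0]],[1,[-170,175,0],[0,0,0]]]'

```text
time_s: 1.15
ee_pos: [407.0, 109.5, 214.0]
ee_rot: [180.0, -0.0, 71.4]
force: [2.1, 0.4, -0.1]
gripper_width: 14.0
```

drive_tool --series '[[1,[-34,35,0],[0,0,0]],[1,[-68,70,0],[0,0,0]],[1,[-102,105,0],[0,0,0]],[1,[-136,140,0],[0,0,0]],[1,[-170,175,0],[0,0,0]]]'

```text
time_s: 1.65
ee_pos: [518.8, -107.4, 213.8]
ee_rot: [-180.0, -0.0, 71.4]
force: [1.6, 0.5, 0.4]
gripper_width: 0.5
```

```bash
cat > go.py <<'E'
from h import *
import sys
np.set_printoptions(precision=3,suppress=True)
YAW=np.radians(-20.5);t=np.array([599.46,-9.57,40.]);R=deckR(YAW)
Rt=R@np.c_[[0,1,0],[1,0,0],[0,0,-1]]
def go(*p):
    s=env.state(); print('deck now',R.T@(s['ee_pos']-t),'F deck',R.T@s['force'],'t',s['time_s'],'w',s['gripper_width'],'rpy',s['ee_rot'])
    if p: print('rel',*rel(s['ee_pos'],s['ee_rot'],R@np.array(p,float)+t,Rt))
if __name__=='__main__': go(*map(float,sys.argv[1:]))
E
python3 go.py 0 -140 130
```

```text
deck now [-41.271 -98.234 186.879] F deck [1.329 1.018 0.275] t 1.65 w 0.4826492198880877 rpy [-179.987   -0.021   71.412]
rel [-36.037  40.106  61.447] [-0.002  0.12   0.033]
```

drive_tool --series '[[1,[-12,13,20],[0,0.06,0.015]],[1,[-24,27,40],[0,0.12,0.033]],[1,[-36,40,61],[0,0.12,0.033]],[1,[-36,40,61],[0,0.12,0.033]],[1,[-36,40,61],[0,0.12,0.033]]]'

```text
time_s: 2.15
ee_pos: [544.5, -152.0, 152.6]
ee_rot: [-179.8, -6.9, 69.5]
force: [-0.1, 0.5, 0.2]
gripper_width: 0.7
```

Run:
```python
from go import *
snap('wrist','w2.png'); snap('top','t2.png'); go(0,-140,60)
```

```text
deck now [  -1.184 -137.278  131.306] F deck [ 1.153 -0.394  0.886] t 2.25 w 0.27891634961451184 rpy [-179.954   -6.894   69.606]
rel [-2.748  1.252 71.304] [-0.001 -0.     0.002]
```

View pics/w2.png

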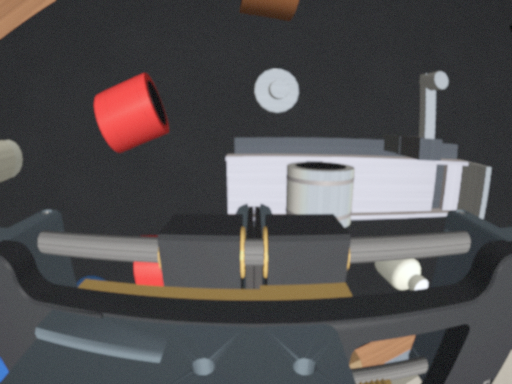

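In the wrist view the fingertips are at (255,212), the canister at (320,190), the ramp's foot edge at u≈228, and the knob at (437,82). I'll check the fit against the fisheye projection.

```bash
cat >> go.py <<'E'
def fproj(d,P):
    Rc=Ro.from_euler('xyz',d['orientation'],degrees=True).as_matrix()
    c=Rc.T@(np.array(P)-d['origin']);th=np.arctan2(np.hypot(c[0],c[1]),c[2]);K=d['K']
    return K[:2,2]+K[0,0]*th*c[:2]/np.hypot(c[0],c[1])
E
python3 - <<'E'
from go import *
d=ld('w2'); im=d['image'][:,:,::-1].copy()
pts={'fn':(-33,-165,12),'ff':(33,-165,12),'nr':(-33,118,12),'fr':(33,118,12),'cn':(-26,-75,63),'cf':(26,-75,63),'s1':(-29,76,0),'s2':(-29,94,0),'knob':(-118,39,56),'stop':(-33,118,46)}
for n,p in pts.items():
    u=fproj(d,R@np.array(p,float)+t); print(n,u)
    cv2.drawMarker(im,tuple(int(round(x)) for x in u),(0,255,0),0,7,1)
cv2.imwrite('pics/w2m.png',cv2.resize(im[60:260,200:500],None,fx=2.6,fy=2.6))
E
```

```text
fn [227.229 156.162]
ff [228.505 220.295]
nr [469.42  162.597]
fr [461.92  215.566]
cn [331.032 172.492]
cf [327.097 231.324]
s1 [437.532 162.963]
s2 [448.959 163.536]
knob [443.275  77.861]
stop [487.625 167.412]
```

View pics/w2m.png

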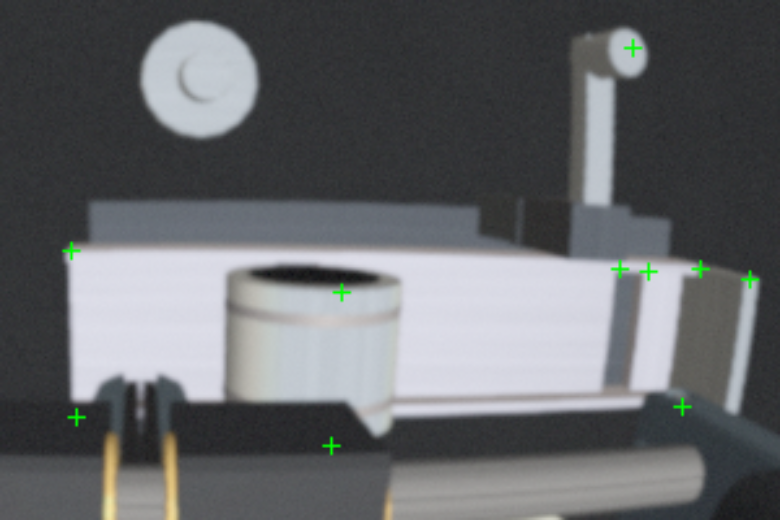

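The predicted marks lie on the rail, slot, stop and knob features to within about 2 mm. Next I'll lower the fingertips behind the canister.

drive_tool --series '[[1,[-3,1,35],[0,0,0]],[1,[-3,1,70],[0,0,0]],[1,[-3,1,100],[0,0,0]],[1,[-3,1,112],[0,0,0]],[1,[-3,1,112],[0,0,0]]]'

```text
time_s: 2.75
ee_pos: [548.8, -141.7, 41.0]
ee_rot: [-179.8, -6.9, 69.6]
force: [1.0, -0.8, 0.6]
gripper_width: 0.6
```

Run:
```python
from go import *
snap('wrist','w3.png'); snap('scene','s3.png'); go(0,-120,18)
```

```text
deck now [   0.701 -140.536   19.949] F deck [-0.064 -0.912  0.474] t 2.85 w 0.27926659209405974 rpy [179.951  -6.886  69.605]
rel [20.537 -0.665  1.953] [ 0.001 -0.     0.002]
```

View pics/w3.png

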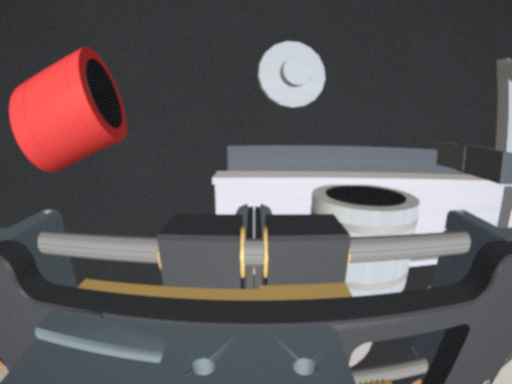

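Fingertips are inside the channel behind the canister (canister at about (365,235), tips at about (255,215)). Starting a slow push.

drive_tool --series '[[1,[4,0,0.5],[0,0,0]],[1,[8,-0.5,1],[0,0,0]],[1,[11,-0.5,1.5],[0,0,0]],[1,[14,-0.5,2],[0,0,0]],[1,[16,-0.5,2],[0,0,0]]]'

```text
time_s: 3.35
ee_pos: [554.5, -127.1, 41.5]
ee_rot: [-179.9, -6.9, 69.6]
force: [0.4, 0.3, 0.1]
gripper_width: 0.5
```

drive_tool --series '[[1,[1.5,0,0],[0,0,0]],[1,[3,0,0],[0,0,0]],[1,[4.5,0,0],[0,0,0]],[1,[6,0,0],[0,0,0]],[1,[7.5,0,0],[0,0,0]]]'

```text
time_s: 3.85
ee_pos: [557.0, -120.5, 42.2]
ee_rot: [-179.9, -6.9, 69.6]
force: [-0.5, -1.0, 0.8]
gripper_width: 0.5
```

Run:
```python
from go import *
go(0,-100,18);snap('wrist','w4.png')
```

```text
deck now [  -0.915 -117.692   16.387] F deck [-0.086 -1.034  0.882] t 3.85 w 0.4708646305894203 rpy [-179.883   -6.864   69.551]
rel [17.69   0.927 -1.619] [-0.002  0.     0.001]
```

View pics/w4.png

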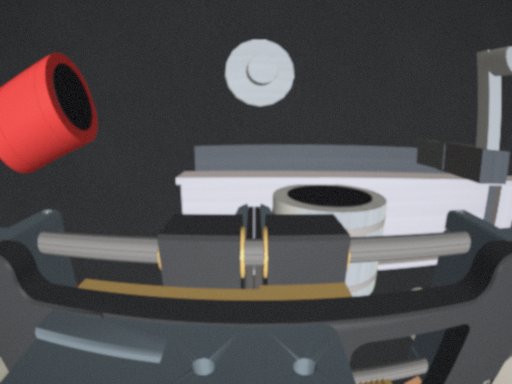

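The canister's near edge (u≈273) almost meets the tip edge (u≈270), so contact is close.

drive_tool --series '[[1,[1.5,0.3,0],[0,0,0]],[1,[3,0.6,0],[0,0,0]],[1,[4.5,0.9,0],[0,0,0]],[1,[6,0.9,0],[0,0,0]],[1,[7.5,0.9,0],[0,0,0]]]'

```text
time_s: 4.4
ee_pos: [560.6, -113.5, 43.1]
ee_rot: [-179.9, -6.9, 69.5]
force: [-0.2, -0.3, -0.1]
gripper_width: 0.4
```

drive_tool --series '[[1,[1.5,0,0],[0,0,0]],[1,[3,0,0],[0,0,0]],[1,[4.5,0,0],[0,0,0]],[1,[6,0,0],[0,0,0]],[1,[7.5,0,0],[0,0,0]]]'

```text
time_s: 4.9
ee_pos: [563.1, -106.7, 44.0]
ee_rot: [-179.9, -6.9, 69.5]
force: [-0.3, -0.7, -0.1]
gripper_width: 0.3
```

Run:
```python
from go import *
go(0,-100,18);snap('wrist','w5.png')
```

```text
deck now [  -0.02  -102.482   16.382] F deck [-0.07  -0.758  0.04 ] t 4.9 w 0.3011667785628194 rpy [-179.885   -6.882   69.547]
rel [ 2.483  0.019 -1.618] [-0.002 -0.     0.001]
```

View pics/w5.png

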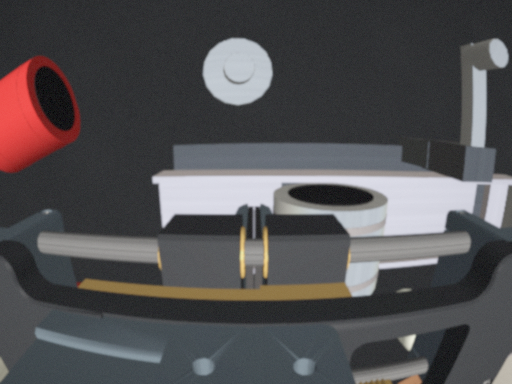

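The canister has stayed at u≈273 relative to the tips, so it is out of its slot and moving with the fingers. Offset from TCP to axis is about 43 mm. Continuing at 40 mm/s.

drive_tool --series '[[1,[2.5,0,0],[0,0,0]],[1,[6,0,0],[0,0,0]],[1,[10,0,0],[0,0,0]],[1,[14,0,0],[0,0,0]],[1,[18,0,0],[0,0,0]]]'

```text
time_s: 5.45
ee_pos: [569.5, -89.7, 46.2]
ee_rot: [-179.9, -6.9, 69.6]
force: [-0.2, -0.9, -0.0]
gripper_width: 0.7
```

drive_tool --series '[[1,[4,0,0],[0,0,0]],[1,[8,0,0],[0,0,0]],[1,[12,0,0],[0,0,0]],[1,[16,0,0],[0,0,0]],[1,[20,0,0],[0,0,0]]]'

```text
time_s: 5.95
ee_pos: [576.3, -71.2, 48.6]
ee_rot: [-179.9, -6.9, 69.6]
force: [-0.0, -1.3, 1.0]
gripper_width: 0.4
```

Run:
```python
from go import *
go(0,42,18);snap('wrist','w6.png')
```

```text
deck now [ -0.101 -64.287  16.387] F deck [ 0.424 -1.088  1.098] t 5.95 w 0.44885313739205224 rpy [-179.882   -6.879   69.552]
rel [106.287   0.193  -1.606] [-0.002 -0.     0.001]
```

View pics/w6.png

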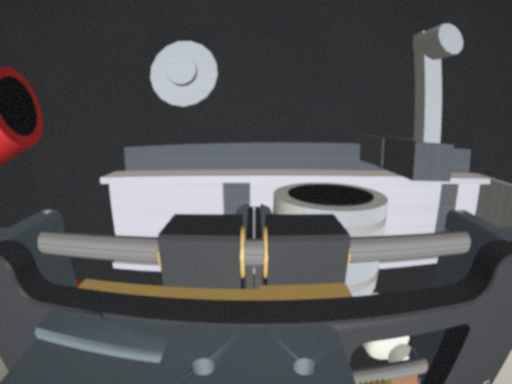

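The canister is still held at u≈273, and the emptied lower slot shows at (236,195). The push is working.

drive_tool --series '[[1,[4,0,0],[0,0,0]],[1,[8,0,0],[0,0,0]],[1,[12,0,0],[0,0,0]],[1,[16,0,0],[0,0,0]],[1,[20,0,0],[0,0,0]]]'

```text
time_s: 6.5
ee_pos: [583.3, -52.6, 51.0]
ee_rot: [-179.9, -6.9, 69.5]
force: [-0.9, -1.2, -0.3]
gripper_width: 0.6
```

drive_tool --series '[[1,[4,0,0],[0,0,0]],[1,[8,0,0],[0,0,0]],[1,[12,0,0],[0,0,0]],[1,[16,0,0],[0,0,0]],[1,[20,0,0],[0,0,0]]]'

```text
time_s: 7.0
ee_pos: [590.2, -34.0, 53.4]
ee_rot: [-179.9, -6.9, 69.5]
force: [0.1, -0.4, -0.3]
gripper_width: 0.7
```

drive_tool --series '[[1,[4,0,0],[0,0,0]],[1,[8,0,0],[0,0,0]],[1,[12,0,0],[0,0,0]],[1,[16,0,0],[0,0,0]],[1,[20,0,0],[0,0,0]]]'

```text
time_s: 7.5
ee_pos: [597.1, -15.4, 55.8]
ee_rot: [-179.9, -6.9, 69.5]
force: [0.1, -0.3, 0.7]
gripper_width: 0.4
```

drive_tool --series '[[1,[4,0,0],[0,0,0]],[1,[8,0,0],[0,0,0]],[1,[12,0,0],[0,0,0]],[1,[16,0,0],[0,0,0]],[1,[20,0,0],[0,0,0]]]'

```text
time_s: 8.0
ee_pos: [604.1, 3.2, 58.2]
ee_rot: [-179.9, -6.9, 69.5]
force: [-0.1, -0.9, -0.1]
gripper_width: 0.3
```

Run:
```python
from go import *
go(0,42,18);snap('wrist','w7.png')
```

```text
deck now [-0.134 15.7   16.408] F deck [ 0.265 -0.902 -0.013] t 8.0 w 0.3277172532230095 rpy [-179.885   -6.88    69.548]
rel [26.3    0.152 -1.59 ] [-0.002 -0.     0.001]
```

View pics/w7.png

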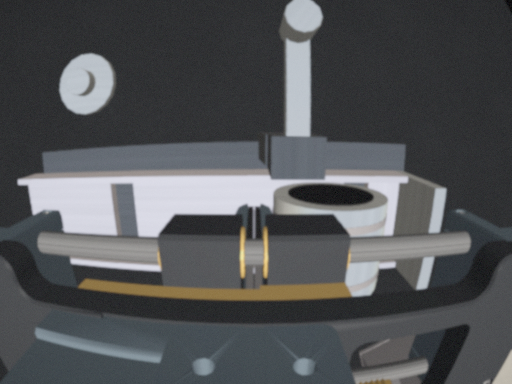

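drive_tool --series '[[1,[3,0,0],[0,0,0]],[1,[6,0,0],[0,0,0]],[1,[9,0,0],[0,0,0]],[1,[12,0,0],[0,0,0]],[1,[14,0,0],[0,0,0]]]'

```text
time_s: 8.55
ee_pos: [609.0, 16.2, 59.8]
ee_rot: [-179.9, -6.9, 69.6]
force: [-1.1, 0.3, 1.2]
gripper_width: 0.7
```

drive_tool --series '[[1,[1.5,0,0],[0,0,0]],[1,[3,0,0],[0,0,0]],[1,[4.5,0,0],[0,0,0]],[1,[6,0,0],[0,0,0]],[1,[7,0,0],[0,0,0]]]'

```text
time_s: 9.05
ee_pos: [611.4, 22.7, 60.7]
ee_rot: [-179.9, -6.9, 69.5]
force: [-0.1, 0.3, -0.0]
gripper_width: 0.2
```

Run:
```python
from go import *
go(0,42,18);snap('wrist','w8.png')
```

```text
deck now [-0.13  36.582 16.4  ] F deck [-0.217  0.182 -0.046] t 9.05 w 0.2431613517302735 rpy [-179.888   -6.893   69.541]
rel [ 5.418  0.13  -1.599] [-0.002 -0.     0.001]
```

View pics/w8.png

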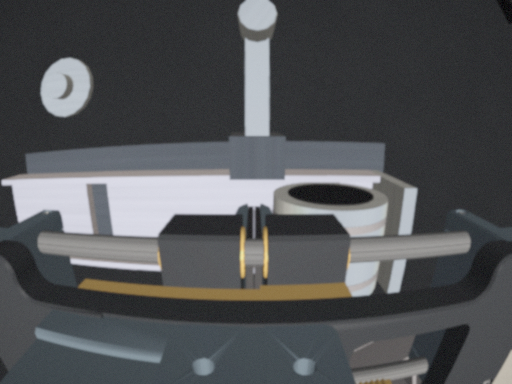

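drive_tool --series '[[1,[1,0,0],[0,0,0]],[1,[2,0,0],[0,0,0]],[1,[3,0,0],[0,0,0]],[1,[4,0,0],[0,0,0]],[1,[4.5,0,0],[0,0,0]]]'

```text
time_s: 9.6
ee_pos: [612.9, 26.7, 61.2]
ee_rot: [-179.9, -6.9, 69.6]
force: [-0.6, -0.1, 0.5]
gripper_width: 0.2
```

Run:
```python
from go import *
go(0,42,18);snap('wrist','w9.png')
```

```text
deck now [-0.12  40.987 16.423] F deck [-0.496 -0.223  0.58 ] t 9.6 w 0.17786667911595364 rpy [-179.891   -6.882   69.553]
rel [ 1.013  0.118 -1.577] [-0.002 -0.     0.001]
```

View pics/w9.png

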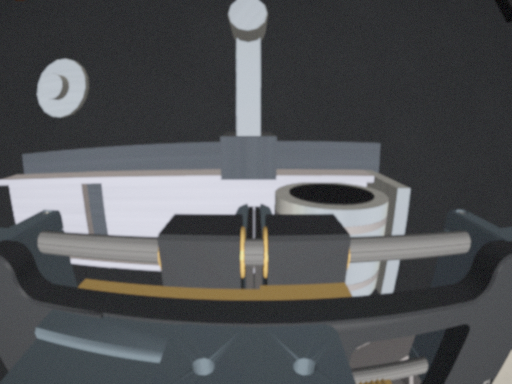

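The canister has moved slightly ahead of the tips (u 275 against 273) and the force is gone, so it has probably dropped into the seat. I'll nudge it to confirm.

drive_tool --series '[[1,[0.5,0,0],[0,0,0]],[1,[1,0,0],[0,0,0]],[1,[1.5,0,0],[0,0,0]],[1,[1.5,0,0],[0,0,0]],[1,[1.5,0,0],[0,0,0]]]'

```text
time_s: 10.15
ee_pos: [613.3, 27.9, 61.3]
ee_rot: [-179.9, -6.9, 69.5]
force: [-1.3, -1.1, 0.6]
gripper_width: 0.0
```

Run:
```python
from go import *
go(0,42,18);d=snap('wrist','w10.png')
for y,f in ((85,'a'),):
  pass
ims=[cv2.imread(f'pics/w{i}.png')[165:300,220:440] for i in (8,9,10)]
cv2.imwrite('pics/cmp.png',cv2.resize(np.hstack(ims),None,fx=1.2,fy=2.4))
```

```text
deck now [-0.162 42.159 16.4  ] F deck [-0.821 -1.414  0.797] t 10.15 w 0.0017052565406728854 rpy [-179.881   -6.862   69.549]
rel [-0.159  0.158 -1.6  ] [-0.002  0.     0.001]
```

View pics/cmp.png

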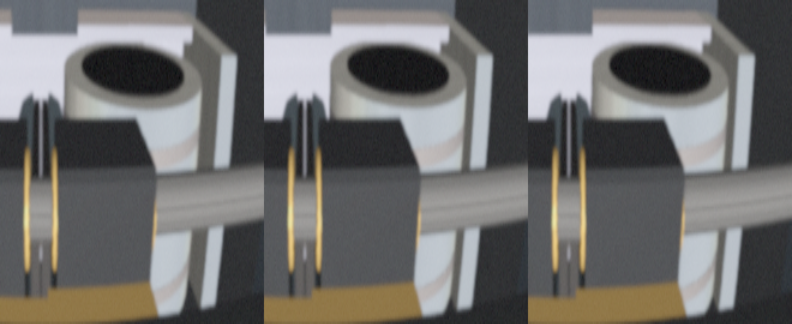

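drive_tool --series '[[1,[0.4,0,0],[0,0,0]],[1,[0.8,0,0],[0,0,0]],[1,[1,0,0],[0,0,0]],[1,[1,0,0],[0,0,0]],[1,[1,0,0],[0,0,0]]]'

```text
time_s: 10.7
ee_pos: [613.6, 28.5, 61.5]
ee_rot: [-179.9, -6.8, 69.6]
force: [-2.0, -4.6, 1.7]
gripper_width: -0.0
```

Run:
```python
from go import *
go(0,42,18)
```

```text
deck now [-0.108 42.927 16.517] F deck [-0.311 -4.745  2.243] t 10.7 w -0.03225717177047805 rpy [-179.89    -6.843   69.557]
rel [-0.928  0.104 -1.482] [-0.002  0.001  0.001]
```

The force has risen to 4.7 N, so the canister is against the slot edge or stop. Backing off gently.

drive_tool --series '[[1,[-0.5,0,0],[0,0,0]],[1,[-1,0,0],[0,0,0]],[1,[-2,0,0],[0,0,0]],[1,[-4,0,0],[0,0,0]],[1,[-8,0,0],[0,0,0]]]'

```text
time_s: 11.2
ee_pos: [611.1, 22.0, 60.5]
ee_rot: [-179.9, -6.9, 69.6]
force: [-0.1, 0.6, -0.2]
gripper_width: 0.5
```

Run:
```python
from go import *
go(0,20,100); d=snap('wrist','w11.png'); im=d['image'][:,:,::-1].copy()
# seated canister predicted near end circle, at x=-26, axis y=85 z=31
for a in np.linspace(0,2*np.pi,24,endpoint=False):
    u=fproj(d,R@np.array([-26,85+32*np.cos(a),31+32*np.sin(a)])+t); cv2.circle(im,tuple(int(round(v*1)) for v in u),1,(0,255,0),-1)
cv2.imwrite('pics/w11m.png',cv2.resize(im[100:320,200:460],None,fx=2.6,fy=2.6))
```

```text
deck now [-0.149 35.84  16.306] F deck [-0.259  0.51  -0.244] t 11.2 w 0.4508327429063789 rpy [-179.891   -6.923   69.56 ]
rel [-15.771  -0.037 -83.708] [-0.002 -0.001  0.001]
```

View pics/w11m.png

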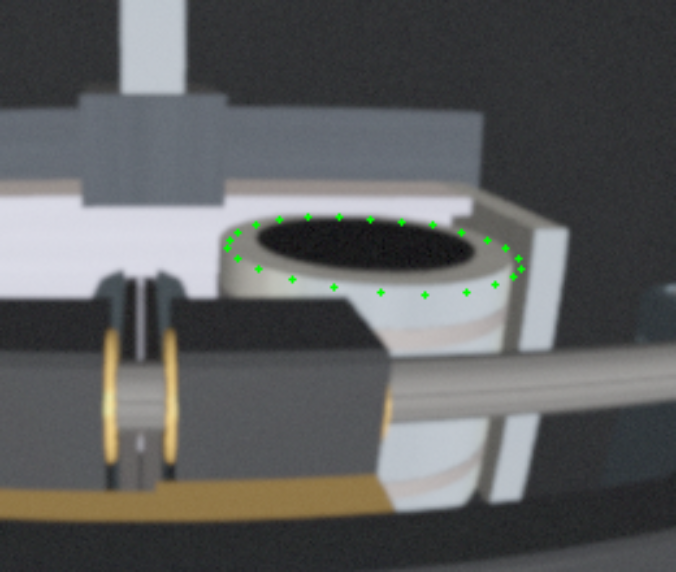

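The drawn seated end circle (axis y=85, z=31) overlays the canister's rim to within about 2 mm. It stays against the stop with the fingers clear, and the bolt is still out. Now up and over to the knob's outer side.

drive_tool --series '[[1,[0,0,-20],[0,0,0]],[1,[0,0,-45],[0,0,0]],[1,[0,0,-75],[0,0,0]],[1,[0,-15,-84],[0,0,0]],[1,[1,-45,-84],[0,0,0]]]'

```text
time_s: 11.75
ee_pos: [566.9, 28.5, 145.3]
ee_rot: [179.9, -7.0, 69.5]
force: [-0.2, 0.0, -0.0]
gripper_width: 0.6
```

drive_tool --series '[[1,[0,-40,0],[0,0,0]],[1,[1,-80,0],[0,0,0]],[1,[2,-115,0],[0,0,0]],[1,[2,-118,0],[0,0,0]],[1,[2,-118,0],[0,0,0]]]'

```text
time_s: 12.25
ee_pos: [454.4, 72.2, 144.3]
ee_rot: [-179.9, -6.9, 69.6]
force: [0.0, -1.3, -0.3]
gripper_width: 0.8
```

Run:
```python
from go import *
go(-165,39,34); d=snap('wrist','w12.png');e=snap('top','t12.png')
cv2.imwrite('pics/t12z.png',cv2.resize(e['image'][120:230,185:345,::-1],None,fx=5,fy=5))
for z in (100,): 
  for tr in (0,3,8): print(tr,fproj(d,R@np.array([-118+tr,39,56])+t))
```

```text
deck now [-164.546   38.079  100.503] F deck [ 0.45  -1.201 -0.128] t 12.25 w 0.8383689828080574 rpy [-179.867   -6.877   69.603]
rel [ 0.921 -0.283 66.504] [-0.003 -0.     0.002]
0 [255.973 263.836]
3 [255.954 267.077]
8 [255.922 272.396]
```

View pics/w12.png

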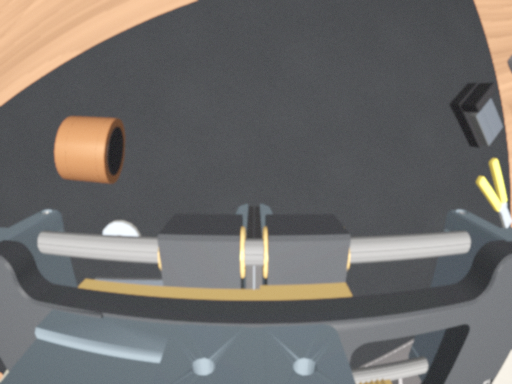

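View pics/t12z.png

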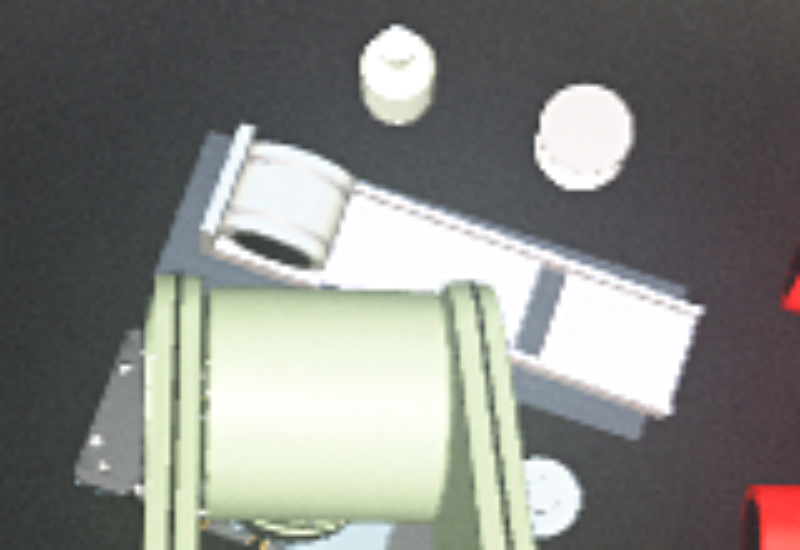

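The top view shows the canister resting against the end stop. The wrist view shows only bare mat under the fingers (255,215). Descending outside the knob.

drive_tool --series '[[1,[1,0,20],[0,0,0]],[1,[1,0,45],[0,0,0]],[1,[1,0,60],[0,0,0]],[1,[1,0,67],[0,0,0]],[1,[1,0,67],[0,0,0]]]'

```text
time_s: 12.85
ee_pos: [459.1, 80.0, 77.2]
ee_rot: [-179.8, -6.8, 69.5]
force: [0.2, -0.2, -0.2]
gripper_width: 0.5
```

drive_tool --series '[[1,[0,5,0],[0,0,0]],[1,[0,9,0],[0,0,0]],[1,[0,13,0],[0,0,0]],[1,[0,17,0],[0,0,0]],[1,[0,20,0],[0,0,0]]]'

```text
time_s: 13.35
ee_pos: [478.2, 73.1, 78.5]
ee_rot: [-179.9, -6.9, 69.5]
force: [-1.9, 1.2, 0.9]
gripper_width: 0.5
```

drive_tool --series '[[1,[0,2,0],[0,0,0]],[1,[0,4,0],[0,0,0]],[1,[0,6,0],[0,0,0]],[1,[0,8,0],[0,0,0]],[1,[0,10,0],[0,0,0]]]'

```text
time_s: 13.85
ee_pos: [486.9, 69.7, 78.1]
ee_rot: [-179.9, -6.9, 69.6]
force: [-1.1, 0.1, 1.0]
gripper_width: 0.5
```

Run:
```python
from go import *
go(-92,39,34); d=snap('scene','s13.png')
cv2.imwrite('pics/s13z.png',cv2.resize(d['image'][140:270,170:320,::-1],None,fx=4.5,fy=4.5))
```

```text
deck now [-133.244   39.134   33.635] F deck [-1.102 -0.126  1.071] t 13.85 w 0.4516250919831421 rpy [-179.857   -6.864   69.555]
rel [-0.174 41.243 -0.472] [-0.003  0.     0.001]
```

View pics/s13z.png

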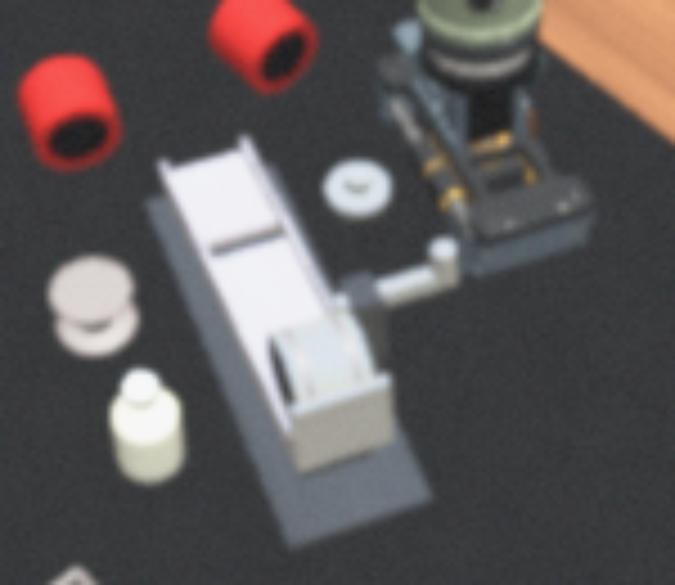

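The canister is seated at the stop and the fingers stand at the knob's outer side (zoom ≈ (445,255)). Now pushing the bolt in.

drive_tool --series '[[1,[0,3,0],[0,0,0]],[1,[0,7,0],[0,0,0]],[1,[0,11,0],[0,0,0]],[1,[0,15,0],[0,0,0]],[1,[0,19,0],[0,0,0]]]'

```text
time_s: 14.4
ee_pos: [505.2, 63.0, 78.1]
ee_rot: [-179.9, -6.9, 69.5]
force: [-3.8, -0.1, 0.4]
gripper_width: 0.2
```

drive_tool --series '[[1,[0,3,0],[0,0,0]],[1,[0,6,0],[0,0,0]],[1,[0,9,0],[0,0,0]],[1,[0,12,0],[0,0,0]],[1,[0,14,0],[0,0,0]]]'

```text
time_s: 14.9
ee_pos: [518.2, 58.1, 78.1]
ee_rot: [-179.9, -6.9, 69.5]
force: [-2.2, -1.1, 0.7]
gripper_width: 0.5
```

drive_tool --series '[[1,[0,1.2,0],[0,0,0]],[1,[0,2.4,0],[0,0,0]],[1,[0,3.6,0],[0,0,0]],[1,[0,4.8,0],[0,0,0]],[1,[0,6,0],[0,0,0]]]'

```text
time_s: 15.4
ee_pos: [523.6, 56.1, 78.1]
ee_rot: [-179.9, -6.9, 69.5]
force: [-3.2, -0.7, 0.7]
gripper_width: 0.6
```

Run:
```python
from go import *
go(-92,39,34); d=snap('scene','s14.png')
cv2.imwrite('pics/s14z.png',cv2.resize(d['image'][140:270,170:320,::-1],None,fx=4.5,fy=4.5))
```

```text
deck now [-94.056  39.267  33.594] F deck [-2.778 -1.65   0.869] t 15.4 w 0.6353731953628989 rpy [-179.882   -6.878   69.548]
rel [-0.268  2.055 -0.41 ] [-0.002 -0.     0.001]
```

View pics/s14z.png

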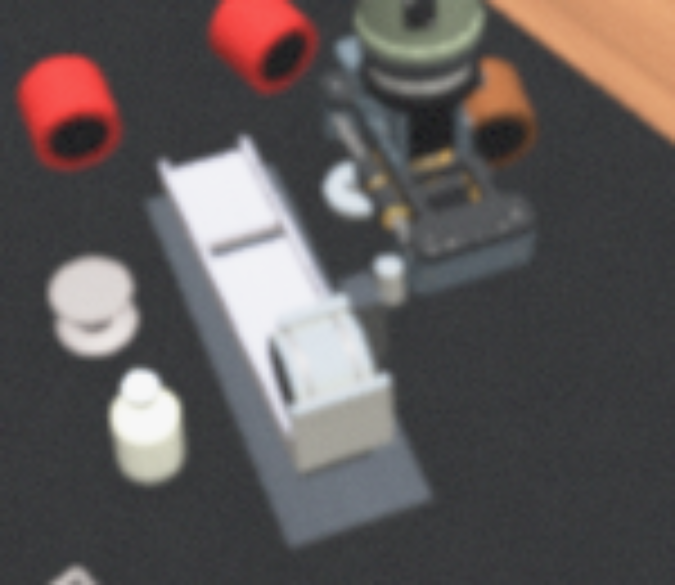

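The knob is nearly at the guide block, with force still at 2–3 N. I'll push on slowly until the force rises at the end stop.

drive_tool --series '[[1,[0,0.8,0],[0,0,0]],[1,[0,1.6,0],[0,0,0]],[1,[0,2.4,0],[0,0,0]],[1,[0,3,0],[0,0,0]],[1,[0,3,0],[0,0,0]]]'

```text
time_s: 15.95
ee_pos: [523.9, 56.0, 77.9]
ee_rot: [-179.6, -6.9, 69.5]
force: [-8.2, 2.4, 5.6]
gripper_width: 0.8
```

drive_tool --series '[[1,[0,0.7,0],[0,0,0]],[1,[0,1.4,0],[0,0,0]],[1,[0,2,0],[0,0,0]],[1,[0,2,0],[0,0,0]],[1,[0,2,0],[0,0,0]]]'

```text
time_s: 16.45
ee_pos: [524.0, 55.6, 77.6]
ee_rot: [-179.3, -6.8, 69.5]
force: [-11.5, 3.3, 7.4]
gripper_width: 0.5
```

drive_tool --series '[[1,[0,-3,0],[0,0,0]],[1,[0,-6,0],[0,0,0]],[1,[0,-10,0],[0,0,0]],[1,[0,-20,0],[0,0,0]],[1,[0,-35,0],[0,0,0]]]'

```text
time_s: 16.95
ee_pos: [496.0, 66.7, 78.3]
ee_rot: [-180.0, -6.9, 69.5]
force: [-0.1, 0.6, 0.1]
gripper_width: 0.3
```

drive_tool --series '[[1,[0,-20,-10],[0,0,0]],[1,[0,-40,-40],[0,0,0]],[1,[0,-60,-80],[0,0,0]],[1,[0,-80,-110],[0,0,0]],[1,[0,-100,-130],[0,0,0]]]'

```text
time_s: 17.45
ee_pos: [396.5, 87.1, 209.7]
ee_rot: [179.9, -7.0, 69.6]
force: [1.1, 1.7, -0.6]
gripper_width: 0.5
```

drive_tool --series '[[1,[35,0,-20],[0,0,0]],[1,[75,0,-20],[0,0,0]],[1,[115,0,-20],[0,0,0]],[1,[155,0,-20],[0,0,0]],[1,[195,0,-20],[0,0,0]]]'

```text
time_s: 17.95
ee_pos: [463.5, 267.8, 251.0]
ee_rot: [-179.9, -6.9, 69.6]
force: [1.1, -0.9, -1.1]
gripper_width: 0.6
```

Run:
```python
from go import *
go(); d=snap('scene','s15.png'); e=snap('top','t15.png')
a=cv2.resize(d['image'][155:265,180:290,::-1],(400,400),interpolation=cv2.INTER_CUBIC)
b=cv2.resize(e['image'][130:230,210:310,::-1],(400,400),interpolation=cv2.INTER_CUBIC)
cv2.imwrite('pics/fin.png',np.hstack([a,b]))
for tr in (47,51): 
  w=R@np.array([-118+tr,39,56])+t; print(tr,(proj(d,w)-[180,155])*400/110,(proj(e,w)-[210,130])*4+[400,0])
```

```text
deck now [-224.456  235.896  184.13 ] F deck [ 1.349 -0.595 -1.064] t 17.95 w 0.6227440011660331 rpy [-179.946   -6.935   69.571]
47 [280.967 157.181] [557.258 232.034]
51 [276.418 158.596] [559.2   226.692]
```

View pics/fin.png

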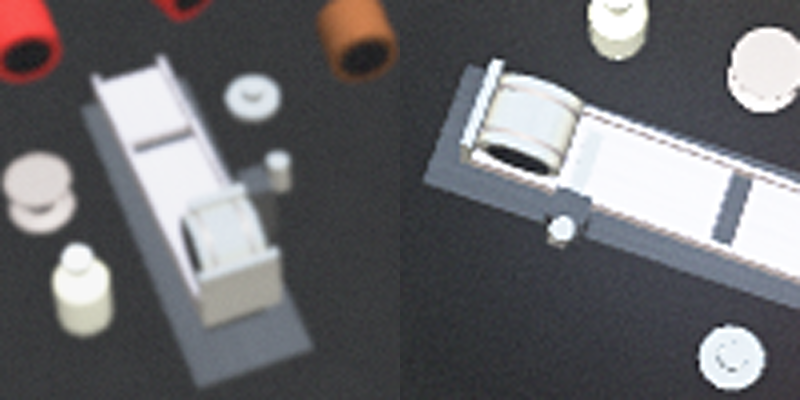

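The bolt lies across behind the canister. The knob top is at (562,226), and full travel predicts (559,227). The canister is at the stop, and the reel, squat bottle and puck stand where they were.

```bash
python3 -c "
from workcell import env
print(env.job_done())"
```

```text
the job is handed in; nothing more can be done
None
```

I pushed the canister up the ramp with the shut fingertips until it dropped into the seat at the end stop. Then I pushed the bolt's knob in until it stopped, moved the arm clear and handed the job in at about 18 s; no verdict is reported.

- **Canister:** it stayed against the fingertips in every wrist picture on the way up. When I pressed it in the seat, the force rose to about 5 N with hardly any movement. With the fingers backed off, its rim matched the predicted seated position to within about 2 mm, and the last pictures show it still at the stop.
- **Bolt:** at the end of travel the force rose to about 12 N without further movement. The knob's top lies about 3 enlarged pixels (2 mm or so) from where full travel (51 mm) predicts it, and the bolt is visible behind the canister.
- **Other things:** in the last close-up the squat bottle, reel and puck look where they were. I did not re-check the tall bottle, duster can, cleaver or stripper afterwards, but the arm never came close to them.
- **Disagreements:** the knob top first measured about 5 mm higher than the text says (106 against 100 mm). The shut fingers acted about 21 mm thick, not the 27 mm I expected, so I went by contact and force instead.

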